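# Find and seat the rocking bay cover of a battery charging station

## Robot

A 6-joint arm with a two-finger parallel gripper is mounted at the origin on the work surface. World frame = base frame: x ahead of the robot, y to its left, z up, the work surface at z = 0. Lengths are in m, angles in rad, forces in N, time in s.
With the tool pointing down it reaches from about 0.3 to 0.875 m from the base axis. Payload 6.4 kg.
Tool frame: the origin (TCP) lies between the finger pads; the fingertips stand 17 mm ahead of it and the grasp point (between the pads) lies 2 mm behind it; z points along the fingers, y is the line along which they close (so a half turn about z gives the same grasp; the last joint's range is limited). The gripper opens to 85 mm and grips with 20 to 120 N. Pads are 22 mm wide; open, the fingers measure 114 mm over their backs; the gripper's body (76 mm by 85 mm) begins 54 mm behind the grasp point. The pads swing forward as they close: fully open they stand 13 mm farther back than shut.
Start: joints at [-1.485, 0.181, 1.607, -0, 1.354, -0.206], TCP at [0.165, -0.551, 0.248] pointing down, gripper open.
Joint ranges: [-2.99, 2.99], [-0.89, 2.07], [0.3, 2.58], [-1.14, 4.28], [0, 2.63], [-3.12, 3.12]. Speed limits (rad/s): [2.57, 2.57, 3.01, 3.14, 3.14, 3.14].

## Interface

Orientations are given as a rotation vector (axis times angle).
In Python, from station import bot, solve_ik, optics, order gives the robot as it stands. Calls block until the motion is done:
- bot.movep(position, orientation): joint-space move of the TCP to a pose.
- bot.move_linear(position, velocity=0.15, rot=None, contact_N=None): straight line of the TCP; rot=None keeps the orientation; velocity is the mean speed in m/s. With contact_N (N) it stops when the force on the tool has changed by that much, and returns True; else False.
- bot.goto_joints(angles): joint-space move.
- bot.gripper_to(opening, strength=None): finger opening in m; strength is the grip in N (None keeps the last); returns when the fingers have stopped.
- bot.pause(seconds).
- solve_ik(position, orientation): joint angles nearest the present ones, or None.
- bot.state(): the state.
- optics.grab_frame(name): name is "scene" or "top" or "wrist"; returns a dict with "image" (400x640x3 uint8, red, green, blue), "z_map" (400x640 float32, m along the optical axis (not along the pixel's ray), 0 where there is no reading), "intrinsics" (3x3 intrinsics, pixels), "k1" (the pictures are not rectified: a ray, as slopes to the right and down, at radius r is drawn at 1 + k1 r^2 times it, then the intrinsics apply), "extrinsics" (4x4, takes a point from camera to world coordinates); the wrist camera has in their place "T_tool_cam" (4x4, takes a point from camera to tool coordinates, whose origin is the TCP and whose axes are the flange's). Camera axes: x right, y up, looking along -z (the intrinsics and any distortion apply to the point x, -y, -z); pixel columns grow to the right and rows downward; lengths in m; the calibration is good to about 2 mm. A picture is of the moment at which its call begins: read the wrist's pose just before it.
A pose or a line that the arm cannot do raises bot.PlanningError and nothing moves.
- order.finish_job(): hands the job in; it is judged then, once.
The state is a dict: "t": time; "qpos": joint angles; "joint_velocities": joint speeds; "tau": joint torques, N m; "eef_pos": TCP position; "tool_rot": TCP orientation; "force": force on the tool from outside, world axes, zero at the start; "moment": the same for the moment, N m; "grip_width": finger opening in m; "finger_force": force on a finger pad.
Only numpy, scipy, OpenCV 4.12 (cv2) and the standard library are available. Lean on these libraries where they do the work, as an engineer would, in place of code of your own. Each camera call takes 0.05 s, during which the arm holds its last target. There are 200 camera calls.

## Task

One of the four identical green covers on the charging station is not seated. With the fingertips, test the covers by pressing near an end (the end towards or away from the robot, never the grey middle button) until you find the one that rocks, then press that one down on its middle button until it is fully home. Do not press the middle button of a seated cover, which would release it; lift nothing, and leave the things standing around the station where they are.

Things in the scene. Friction and masses are not known exactly. Their poses are not given: they have to be found in the camera images.
- station: Black charging station, 180 x 360 mm, 60 mm high, fixed to the bench. Origin: centre of its underside; x across its short side (away from the robot at yaw 0), y along the row of covers, z up.
- bay_1 (a point): Middle of the 1st green cover of the row counted from the +y end of the station, 80 mm above the bench; turns with the station. Cover 96 mm long (station x), 58 mm wide (station y), neighbours 78 mm apart; in its middle a grey round button, 24 mm across, 4 mm proud. Its flat top (beside the button) rests 3 mm below to 3 mm above this point, seated or not: all look alike.
- bay_2 (a point): Middle of the 2nd green cover of the row counted from the +y end of the station, 80 mm above the bench; turns with the station. Cover 96 mm long (station x), 58 mm wide (station y), neighbours 78 mm apart; in its middle a grey round button, 24 mm across, 4 mm proud. Its flat top (beside the button) rests 3 mm below to 3 mm above this point, seated or not: all look alike.
- bay_3 (a point): Middle of the 3rd green cover of the row counted from the +y end of the station, 80 mm above the bench; turns with the station. Cover 96 mm long (station x), 58 mm wide (station y), neighbours 78 mm apart; in its middle a grey round button, 24 mm across, 4 mm proud. Its flat top (beside the button) rests 3 mm below to 3 mm above this point, seated or not: all look alike.
- bay_4 (a point): Middle of the 4th green cover of the row counted from the +y end of the station, 80 mm above the bench; turns with the station. Cover 96 mm long (station x), 58 mm wide (station y), neighbours 78 mm apart; in its middle a grey round button, 24 mm across, 4 mm proud. Its flat top (beside the button) rests 3 mm below to 3 mm above this point, seated or not: all look alike.
- rock (a joint): Tilt of the unseated cover (rad), in whichever place, about its middle and the station's y axis: 0 level, positive with its +x end down, negative with its -x end down. A 2 N press 38 mm from the middle along station x tips that end down 4 mm (0.1 rad) to a ledge and the other end up; it springs back level. Seated covers do not give at their ends. Once home it rocks no more.
- seat (a joint): How far the middle of the unseated cover has gone down (m): about 0 at the start, 0.004 fully home, negative if lifted. It goes down against about 9 N of friction when pressed on its middle button (which is rigid on this cover) and stays where it is left. A press of a few newtons on an end only rocks it.
- release_p (a joint): Middle button of one of the three seated covers (it is not told which place): 0 up, 0.003 fully pressed (about 8 N, springs back). From 0.0015 the cover counts as released.
- release_q (a joint): Middle button of one of the three seated covers (it is not told which place): 0 up, 0.003 fully pressed (about 8 N, springs back). From 0.0015 the cover counts as released.
- release_r (a joint): Middle button of one of the three seated covers (it is not told which place): 0 up, 0.003 fully pressed (about 8 N, springs back). From 0.0015 the cover counts as released.
- battery: Black and red battery pack, 102 x 64 mm, 62 mm high, loose on the bench beyond the +y end of the station. Origin: centre of its underside. Bystander.
- driver: Orange screwdriver, 190 mm long, 26 mm high, lying loose on the robot's side of the station, along the row. Origin: on its underside, near the middle. Bystander.
- tape: Yellow roll, ring 90 mm across, 24 mm high, loose beyond the -y end of the station. Origin: centre of its underside. Bystander.
- oil: White oil bottle with red cap, 44 mm across, 100 mm high, loose beyond the -y end of the station. Origin: centre of its underside. Bystander.

How it is judged:
By the outcome, as a careful person would: the job done as asked, in the order asked, and still so for the second after the job is handed in, with the robot touching nothing.
It also fails if it takes over 48 s, if anything falls off the work surface, if the arm or the gripper's body presses on something with over 40 N, if the wrist force passes 120 N, or if a joint passes its speed limit or range.

## Working session

There is one attempt and no reset: what is moved stays moved. The work goes in short steps, each a Python script; the robot and the scene stay as the last script left them, time stands still between calls to the robot, and variables do not carry over. Pictures are saved under pics/ and viewed, at most 10 in all, crops included, and the job is handed in when it is done.

```bash
mkdir -p pics; ls; python3 - <<'E'
from station import bot, optics
import cv2,numpy as np
s=bot.state();print(s['t'],s['eef_pos'],s['tool_rot'],s['force'])
for n in ['top','scene']:
    f=optics.grab_frame(n);cv2.imwrite(f'pics/{n}0.png',f['image'][:,:,::-1])
    np.savez(f'{n}0.npz',**f)
    print(n,f['intrinsics'],f['k1'],f['extrinsics'])
E
```

```text
pics
0.0 [ 0.16538313 -0.55016632  0.24739833] [-3.10651103e+00 -4.56465481e-01 -1.86082109e-04] [ 0.27334972 -0.71189377  0.46933922]
top [[388.56854072   0.         320.85205439]
 [  0.         388.56854072 196.90773525]
 [  0.           0.           1.        ]] -0.04113054606575918 [[-0.01864369  0.9917416  -0.12688979  0.48424291]
 [-0.99982259 -0.01815218  0.00502879  0.0194566 ]
 [ 0.00268393  0.12696104  0.99190407  0.91523933]
 [ 0.          0.          0.          1.        ]]
scene [[463.6034054    0.         314.66694287]
 [  0.         463.6034054  202.45861379]
 [  0.           0.           1.        ]] -0.13099576247213865 [[ 0.17180192 -0.54165889  0.82285463  1.46022356]
 [ 0.98511728  0.09895156 -0.14054371 -0.14335014]
 [-0.00529599  0.834754    0.5505976   0.64811423]
 [ 0.          0.          0.          1.        ]]
```

View pics/top0.png

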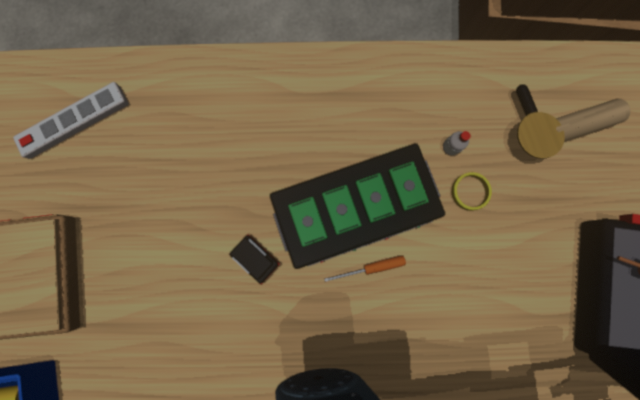

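The top view shows the station with green covers at about (308,221), (342,210), (376,198) and (409,186). The battery is at its left (+y) end, the tape and oil are at the right, and the driver is below, on the robot's side.

```bash
cat > h.py <<'E'
import numpy as np,cv2
def ray(f,uv,E=None):
    uv=np.array(uv,float).reshape(-1,1,2)
    n=cv2.undistortPoints(uv,f['intrinsics'],np.array([float(f['k1']),0,0,0,0])).reshape(-1,2)
    E=f['extrinsics'] if E is None else E
    d=np.c_[n[:,0],-n[:,1],-np.ones(len(n))]
    return E[:3,3],d@E[:3,:3].T
def plane(f,uv,z,E=None):
    o,d=ray(f,uv,E); return o+d*((z-o[2])/d[:,2])[:,None]
def greens(f,amin=200):
    h=cv2.cvtColor(f['image'],cv2.COLOR_RGB2HSV)
    m=cv2.inRange(h,(50,100,40),(85,255,255))
    m=cv2.morphologyEx(m,cv2.MORPH_CLOSE,np.ones((3,3),np.uint8))
    cs=cv2.findContours(m,cv2.RETR_EXTERNAL,cv2.CHAIN_APPROX_NONE)[0]
    return [cv2.minAreaRect(c.astype(np.float32)) for c in cs if cv2.contourArea(c)>amin]
E
python3 - <<'E'
from h import *
for n in ['top','scene']:
    f=dict(np.load(n+'0.npz'))
    R=greens(f); print(n,len(R))
    P=[]
    for r in R:
        c=plane(f,cv2.boxPoints(r),.08); P.append(plane(f,[r[0]],.08)[0])
        z=f['z_map'][int(r[0][1]),int(r[0][0])]
        o,d=ray(f,[r[0]]); print(np.round(r[0]),P[-1].round(4),'sides',np.linalg.norm(c[1]-c[0]).round(4),np.linalg.norm(c[2]-c[1]).round(4),'depthz',(o+d*z)[0].round(4))
    P=np.array(P);P=P[np.argsort(-P[:,1])]
    d=P[0]-P[-1];print('spacing',np.linalg.norm(np.diff(P,axis=0),axis=1).round(4),'yaw',np.arctan2(-d[0],d[1]))
E
```

```text
top 4
[307. 221.] [0.539  0.0452 0.08  ] sides 0.0593 0.0962 depthz [0.5388 0.0451 0.0832]
[341. 209.] [ 0.5634 -0.0284  0.08  ] sides 0.06 0.097 depthz [ 0.5629 -0.0281  0.085 ]
[375. 197.] [ 0.5885 -0.1019  0.08  ] sides 0.0611 0.0981 depthz [ 0.5879 -0.1012  0.0851]
[408. 185.] [ 0.6128 -0.1759  0.08  ] sides 0.0609 0.0984 depthz [ 0.6119 -0.1745  0.0858]
spacing [0.0775 0.0777 0.0778] yaw 0.3220710183021494
scene 6
[234. 214.] [ 0.6239 -0.1766  0.08  ] sides 0.0695 0.1315 depthz [ 0.627  -0.1764  0.0821]
[267. 204.] [ 0.6002 -0.1032  0.08  ] sides 0.0745 0.1367 depthz [ 0.6008 -0.1032  0.0804]
[297. 197.] [ 0.583  -0.0335  0.08  ] sides 0.0808 0.1392 depthz [ 0.5776 -0.0328  0.0765]
[327. 187.] [0.5527 0.0417 0.08  ] sides 0.0788 0.134 depthz [0.5511 0.0421 0.079 ]
[ 12. 169.] [ 0.3013 -0.7769  0.08  ] sides 0.086 0.1669 depthz [ 0.4303 -0.7064  0.1432]
[103.  76.] [-0.4758 -0.6906  0.08  ] sides 0.1918 0.6003 depthz [-0.7048 -0.7553  0.0128]
spacing [0.0811 0.0718 0.0771 1.2138 0.7819] yaw -0.2980184877695874
```

```bash
cat >> h.py <<'E'
from scipy.spatial.transform import Rotation as Ro
C=np.array([[.539,.0452],[.5634,-.0284],[.5885,-.1019],[.6128,-.1759]])
yaw=.322; u=np.array([np.cos(yaw),np.sin(yaw)])
def rots():
    out=[]
    for a in (0,np.pi):
        out.append((Ro.from_euler('z',yaw+a)*Ro.from_euler('x',np.pi)).as_rotvec())
    return out
E
python3 - <<'E'
from h import *
from station import bot,solve_ik,optics
p=[*(C.mean(0)-.06*u),.28]
q0=np.array(bot.state()['qpos'])
c=[(np.abs(np.array(q)-q0).max(),i,q) for i,r in enumerate(rots()) if (q:=solve_ik(p,r)) is not None]
print([(a,i,np.round(q,2)) for a,i,q in c])
i=min(c)[1];print('use',i)
bot.movep(p,rots()[i]); bot.gripper_to(0.0,20); bot.pause(.2)
s=bot.state();f=optics.grab_frame('wrist');print(s['t'],s['eef_pos'],s['force'],s['grip_width'])
cv2.imwrite('pics/w1.png',f['image'][:,:,::-1])
T=np.eye(4);T[:3,:3]=Ro.from_rotvec(s['tool_rot']).as_matrix();T[:3,3]=s['eef_pos'];E=T@f['T_tool_cam']
for r in greens(f,1000):
    P=plane(f,[r[0]],.08,E)[0];c=plane(f,cv2.boxPoints(r),.08,E);z=f['z_map'][int(r[0][1]),int(r[0][0])]
    o,d=ray(f,[r[0]],E);print(np.round(r[0]),P.round(4),np.linalg.norm(c[1]-c[0]).round(4),np.linalg.norm(c[2]-c[1]).round(4),(o+d*z)[0].round(4))
E
```

```text
[(np.float64(1.098465588420882), 0, array([-0.39,  0.04,  1.69, -0.  ,  1.4 ,  0.86])), (np.float64(2.0733196154146767), 1, array([-0.39,  0.04,  1.69, -0.  ,  1.4 , -2.28]))]
use 0
3.1667 [ 0.51901231 -0.08421762  0.27999244] [-0.82853243  0.48233537 -0.40609416] 0.00012281530278846853
[450. 114.] [ 0.6154 -0.1763  0.08  ] 0.0975 0.0603 [ 0.6151 -0.175   0.0837]
[194. 113.] [0.5427 0.0427 0.08  ] 0.0592 0.0964 [0.543  0.0421 0.0821]
[366. 112.] [ 0.5915 -0.1038  0.08  ] 0.0578 0.0956 [ 0.5915 -0.1032  0.0842]
[277. 112.] [ 0.5665 -0.0287  0.08  ] 0.0569 0.0952 [ 0.5666 -0.0289  0.0819]
```

View pics/w1.png

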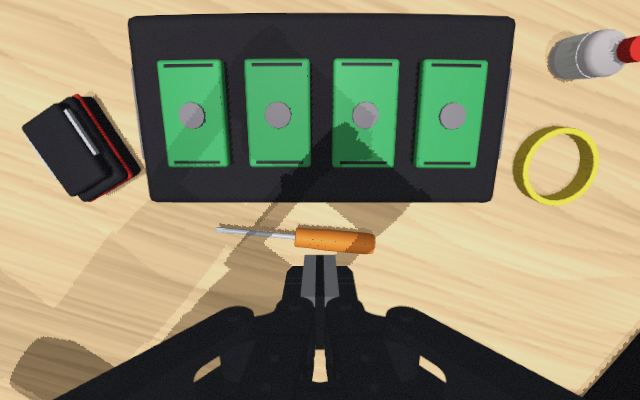

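The wrist view shows the four covers at about (192,115), (278,115), (365,115) and (452,115), within about 3 mm of the top view. The fingers are shut and clear of everything. I'll test the ends now.

```bash
cat >> h.py <<'E'
C=C+[.0015,-.0008]
def probe(bot,i,side=-1,N=4):
    p=C[i]+side*.038*u; r=rots()[0]
    bot.move_linear([*p,.115],.12,rot=r); bot.pause(.15)
    f0=np.mean([bot.state()['force'][2] for _ in range(5)])
    hit=bot.move_linear([*p,.087],.015,contact_N=N)
    z=bot.state()['eef_pos'][2]; L=[]
    for k in range(7):
        if k: bot.move_linear([*p,z+.001*k],.02)
        F=[]
        for _ in range(4): bot.pause(.02);F.append(bot.state()['force'][2]-f0)
        L.append((round((bot.state()['eef_pos'][2])*1e3,1),round(float(np.mean(F)),2)))
    bot.move_linear([*p,.115],.1)
    print('bay',i+1,hit,round(z*1e3,1),L,'t',bot.state()['t'])
E
python3 - <<'E'
from h import *
from station import bot
probe(bot,2)
probe(bot,3)
E
```

```text
bay 3 True 94.9 [(np.float64(94.9), 5.14), (np.float64(95.8), 2.36), (np.float64(96.8), 1.14), (np.float64(97.8), 0.43), (np.float64(98.9), 0.57), (np.float64(99.9), 0.26), (np.float64(100.9), -0.13)] t 8.45
bay 4 True 99.1 [(np.float64(99.1), 4.82), (np.float64(99.7), 0.06), (np.float64(101.0), -0.33), (np.float64(102.1), -0.16), (np.float64(103.1), 0.28), (np.float64(104.1), -0.28), (np.float64(105.1), 0.29)] t 12.7167
```

```bash
python3 - <<'E'
from h import *
from station import bot
probe(bot,1)
probe(bot,0)
probe(bot,2,+1)
E
```

```text
bay 2 True 95.7 [(np.float64(95.7), 4.82), (np.float64(96.5), -0.04), (np.float64(97.7), -0.21), (np.float64(98.7), -0.13), (np.float64(99.7), 0.06), (np.float64(100.7), 0.04), (np.float64(101.7), 0.23)] t 17.7917
bay 1 True 95.1 [(np.float64(95.0), 6.09), (np.float64(95.9), 0.85), (np.float64(97.0), 1.02), (np.float64(98.1), 0.76), (np.float64(99.1), 0.56), (np.float64(100.1), 0.96), (np.float64(101.1), 0.7)] t 22.25
bay 3 True 94.8 [(np.float64(94.8), 4.48), (np.float64(95.8), 2.23), (np.float64(96.7), 0.97), (np.float64(97.5), 0.32), (np.float64(98.7), -0.09), (np.float64(99.9), 0.15), (np.float64(100.9), -0.07)] t 27.525
```

Bay 3 gives softly over about 3 mm at both ends, while the other three go rigid at once. Bay 3 is the unseated cover, so I'll press its button.

```bash
python3 - <<'E'
from h import *
from station import bot
p=C[2]
bot.move_linear([*p,.115],.1)
a=bot.move_linear([*p,.098],.02,contact_N=4);z1=bot.state()['eef_pos'][2]
b=bot.move_linear([*p,.090],.015,contact_N=28);s=bot.state();z2=s['eef_pos'][2]
bot.pause(.2);s2=bot.state()
bot.move_linear([*p,.115],.1)
print(a,z1,b,z2,s['force'],s2['force'],s2['eef_pos'],bot.state()['t'])
probe(bot,2,-1)
E
```

```text
True 0.101388794354236 True 0.09839999334981002 [-2.47219434  0.14769491  7.70003896] [-1.59832611  0.49525315  7.04440572] [ 0.59005034 -0.10261198  0.0984027 ] 29.6917
bay 3 True 93.9 [(np.float64(94.0), 4.74), (np.float64(94.6), 0.25), (np.float64(95.8), -0.03), (np.float64(97.0), -0.29), (np.float64(98.0), 0.0), (np.float64(99.0), -0.41), (np.float64(99.9), -0.23)] t 33.8667
```

```bash
python3 - <<'E'
from h import *
from station import bot,order
s=bot.state()['eef_pos']
bot.move_linear([s[0],s[1],.2],.15)
print(bot.state()['t'],bot.state()['force']); print(order.finish_job())
E
```

```text
34.5833 [0.56657973 0.06729827 0.14215252]
the job is handed in; nothing more can be done
None
```

Bay 3 was the unseated cover: I pressed its middle button down to a hard stop, a re-test at its robot-side end found it no longer rocks, and I handed the job in at 34.6 s.

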